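# Tighten the hold-down clamp with a T-handled hex key

## Task

Take the thicker of the two T-handled hex keys from its rack, seat it fully home in the deep-set socket of the clamp's cap screw before turning anything, pressing only lightly, and then turn the screw clockwise until it comes up against its stop, keeping the key home and not forcing it further. Leave the key standing in the screw and let go of it. Do not knock the other key or the things lying about.

Things in the scene. Friction and masses are not known exactly. Their poses are not given: they have to be found in the camera images.
- key_grip (a point): Centre of the bar handle of the thick T-handled hex key (loose, plain steel, about 280 g, varies). The bar is 90 mm along this point's x, 16 mm wide (y), 24 mm high (z). z runs up the shank; the tip is 118 mm below. At the start the key hangs upright by its collar in either of the rack's two holes.
- key_tip (a point): Lower end of the thick key's shank, on its axis; axes as for key_grip. The last 4 mm is a round chamfer tapering from 13.6 to 9 mm in diameter, so the tip enters the socket about 4 mm at any angle; the rest is a hexagon 14 mm across flats, two flats facing +y and -y.
- small_key_grip (a point): Centre of the bar handle of the other key, which stays where it is: same build and height but a bar only 60 mm long and a shank only 8 mm across flats, too thin for the screw. It hangs in the other hole.
- rack: Fixed rack, origin under its centre: a steel plate 80 mm (x) by 210 mm (y), its top at 110 mm height, on two wooden cheeks. Two through holes 23 mm in diameter at y = -50 and +50 mm, in which the keys hang, tips 30 mm above the table.
- socket_mouth (a point): Centre of the rim of the cap screw's hexagonal socket, 64 mm above the table, z up; fixed in the clamp (x along its long side), does NOT turn with the screw. Socket: vertical, 14.7 mm across flats, 14 mm deep. The rim lies 6 mm below the clamp's top in a round counterbore 31 mm in diameter. The hexagon's starting angle differs every time and is not given: feel or look for it.
- clamp: Fixed steel hold-down clamp, origin under its centre, the screw on its z axis. Its top bar is 150 mm (x) by 70 mm, top at 70 mm; its base is 170 by 100 mm, and a steel strip 160 mm long lies across it (y) under the bar. In its screw a key at a wrong angle perches about 4 mm deep; seated, it stands 14 mm deep with about 5 degrees of play either way.
- screw (a joint): How far the cap screw has been turned clockwise (seen from above), rad: starts between 0 and 0.1, comes up tight against its stop at 1.2. Stays where it is left. Takes about 0.08 N m to turn, which a key dragging lightly on the rim does not reach. It tells nothing of where the hexagon's flats lie.
- file: Bystander: a flat file 250 mm long with a round wooden handle, lying; origin under its middle.
- offcut: Bystander: dark wooden block 130 x 45 x 28 mm; origin under its centre.
- sanding_block: Bystander: cork block 90 x 50 x 35 mm; origin under its centre.
- oil_tin: Bystander: round grey tin, 60 mm in diameter, 110 mm high; origin under its centre.
- washer: Bystander: steel washer 34 mm in diameter, 5 mm thick, lying; origin under its centre.
- spare_strip: Bystander: flat steel strip 160 x 30 x 6 mm, lying; origin under its centre.
- scale_pair: Bystander: wooden slat 110 x 35 x 12 mm, lying; origin under its centre.
- key: The thick key as a whole; origin at its tip, axes as for key_grip. From the bar down: a neck 15 mm in diameter and 20 mm long, a collar 30 mm in diameter and 6 mm thick, then 80 mm of hexagonal shank.
There are look-alikes about, which are no part of the job. What is shaped like the clamp but green is not meant. What is shaped like the key but pink is not meant.

How it is judged:
By the outcome, as a careful person would: the job done as asked, in the order asked, and still so for the second after the job is handed in, with the robot touching nothing.
It also fails if it takes over 64 s, if anything falls off the work surface, if the arm or the gripper's body presses on something with over 40 N, if the wrist force passes 120 N, or if a joint passes its speed limit or range.

## Robot

A 6-joint arm with a two-finger parallel gripper is mounted at the origin on the work surface. World frame = base frame: x ahead of the robot, y to its left, z up, the work surface at z = 0. Lengths are in m, angles in degrees, forces in N, time in s.
With the tool pointing down it reaches from about 0.25 to 0.775 m from the base axis. Payload 4 kg.
Tool frame: the origin (TCP) lies on the centre line of the jaws, within the pads' length; the fingertips stand bot.tcp_to_tips ahead of it and the grasp point (between the pads) lies 8 mm behind it (bot.tcp_to_tips is the distance from the TCP to the fingertips, in m); z points along the fingers, y is the direction in which the jaws open and shut (so a half turn about z gives the same grasp; the last joint's range is limited). The gripper opens to 94 mm and grips with 3 to 60 N. Pads are 16 mm wide; open, the fingers measure 119 mm over their backs; the gripper's body (75 mm by 177 mm) begins 78 mm behind the grasp point.
Start: joints at [-77.011, 4.996, 78.535, -0, 96.463, -5.907], TCP at [0.178, -0.52, 0.217] pointing down, gripper open.
Joint ranges: [-177.83, 177.83], [-43.37, 116.18], [15.69, 146.23], [-61.86, 241.86], [9.47, 152.12], [-147.06, 147.06]. Speed limits (degrees/s): [159.86, 159.86, 180, 180, 180, 180].

## Interface

Orientations are given as [roll, pitch, yaw] about the fixed x, y, z axes, in that order (R = Rz(yaw) Ry(pitch) Rx(roll)).
In Python, from cell import bot, imaging gives the robot as it stands.
- The arm moves only by the tool apply_moves, never from a script. Its argument "increments" is a list of rows, each a list of 7 numbers: the turn, a rotation vector about the world's x, y, z in units of 6 degrees (1.0 is 6 degrees), then the shift along the world's x, y, z in mm, then the opening, from 0 (shut) to 1 (fully open). A call has exactly 5 rows; each row shifts and turns the pose as measured when the row begins; what a row does not reach is not made up. A row lasts 1/10 s, in which the tool goes at most 50 mm and 8.59 degrees, less where a joint would pass 70% of its speed; a pose out of reach is approached as far as the arm can. A call is refused whole if a number of a shift passes 50 or a number of a turn 1, either way. A call with a gripper value outside its range is refused whole. The fingers move at their own pace and stop on an object; "squeeze" is the grip in N (left out, the last holds). Time passes only in rows, so rows that do not move let the fingers close, or fill a call up. It gives the time, the measured TCP pose, the force and the opening at its end, in the units of the state.
- bot.get_state(): the state, without advancing time (a new reading comes with each control period).
- imaging.grab_frame(name): name is "side" or "top" or "wrist"; returns the picture (400x640x3 uint8, blue, green, red); there is no depth.
- imaging.get_calibration(name): a dict with "fx", "fy", "cx", "cy" (pixels), "T" (4x4, takes a point from camera to world coordinates); the wrist camera has in their place "tool_from_camera" (4x4, takes a point from camera to tool coordinates, whose origin is the TCP and whose axes are the flange's). Camera axes: x right, y down, z forward; pixel columns grow to the right and rows downward; lengths in m; the calibration is good to about 2 mm. The wrist camera is an equidistant fisheye: a pixel r from the principal point sees the ray r / f radians off the axis. A picture is of the moment at which its call begins: read the wrist's pose just before it. get_calibration takes no time and is no camera call.
- bot.sign_off(): hands the job in, once; it reports no verdict.
Trained networks look in the newest picture that a camera, given by its name, has taken for a name from the list of things; names that differ only in an ending like _2 or _b are one class to them, and where a whole thing is asked for, a point or a joint stands for the part that bears it (a point fixed in the world has none). Each returns a list of dicts, best first, with "conf" (0 to 1); they miss things now and then, are a little off and sometimes report something else, mostly with a low value. They report only what shows in the picture. A call takes as long as a camera call. They do not tell look-alikes from the thing itself.
- imaging.silhouettes(target, camera): "pixels" (400x640 bool, what is visible of it) and "centre" ([row, column] in pixels, amid what is visible of it).
- imaging.place_of(target, camera): "centre" ([row, column] in pixels: a listed point, or the origin of a listed thing).
The state is a dict: "time_s": time; "joint_pos": joint angles; "joint_vel": joint speeds; "tau": joint torques, N m; "position": TCP position; "tcp_rot": TCP orientation; "contact_force": force on the tool from outside, world axes, zero at the start; "wrist_torque": the same for the moment, N m; "opening": finger opening in m.
Only numpy, scipy, OpenCV 4.12 (cv2) and the standard library are available. Lean on these libraries where they do the work, as an engineer would, in place of code of your own. Each camera call takes 0.05 s, during which the arm holds its last target.

## Working session

There is one attempt and no reset: what is moved stays moved. The work goes in short steps, Python scripts to look and compute and a tool call to move; the robot and the scene stay as the last step left them, time stands still between calls to the robot, and variables do not carry over. Pictures are saved under pics/ and viewed, and the job is handed in when it is done.

Besides the shell and the picture viewer there is one more tool, called after ">>>" as name(argument=value, ...), one argument or row to a line, values as JSON. apply_moves: Moves the arm, as the interface text tells. Its arguments: {"type":"object","properties":{"increments":{"type":"array","items":{"type":"array","items":{"type":"number"}}},"squeeze":{"type":"number"}},"required":["increments"]}

```bash
ls; mkdir -p pics; python3 - <<'E'
from cell import bot, imaging
import cv2
for n in ["side","top","wrist"]:
    im=imaging.grab_frame(n); cv2.imwrite(f"pics/{n}0.png",im)
    print(n,imaging.get_calibration(n))
print(bot.get_state(),bot.tcp_to_tips)
for cam in ["side","top"]:
  for t in ["key_grip","small_key_grip","socket_mouth","rack","clamp"]:
    print(cam,t,[(d["conf"],d["centre"]) for d in imaging.place_of(t,cam)])
E
```

```text
pics
side {'fx': 508.3547799239114, 'fy': 508.3547799239114, 'cx': 327.60618218955545, 'cy': 203.94829031207928, 'T': array([[-0.99422473, -0.05344162,  0.0930655 ,  0.3726816 ],
       [-0.10729671,  0.51234816, -0.85204858,  1.2326977 ],
       [-0.00214708, -0.85711339, -0.51512331,  0.89939366],
       [ 0.        ,  0.        ,  0.        ,  1.        ]])}
top {'fx': 403.1732518697842, 'fy': 403.1732518697842, 'cx': 320.0556267517621, 'cy': 197.19711526695178, 'T': array([[ 0.00652616, -0.99434072,  0.10603749,  0.36848115],
       [-0.99987434, -0.00802064, -0.01367349, -0.02509207],
       [ 0.01444659, -0.10593493, -0.99426812,  1.62440152],
       [ 0.        ,  0.        ,  0.        ,  1.        ]])}
wrist {'fx': 309.70691628693146, 'fy': 309.70691628693146, 'cx': 318.61893523339575, 'cy': 195.83699897017516, 'tool_from_camera': array([[ 6.89639753e-04, -9.65752933e-01, -2.59462514e-01,
         7.53546862e-02],
       [ 9.99999101e-01,  9.64375094e-04, -9.31575584e-04,
         3.29902649e-04],
       [ 1.14989104e-03, -2.59461639e-01,  9.65752730e-01,
        -1.68423973
[... 769 characters left out ...]
1
side key_grip [(0.89, [231.1, 257.7]), (0.57, [225.4, 305.3])]
side small_key_grip [(0.6, [245.1, 298.1]), (0.51, [354.8, 266.5])]
side socket_mouth [(0.82, [189.1, 319.9]), (0.8, [157.2, 404.2]), (0.63, [206.8, 388.7])]
side rack [(0.8, [280.8, 303.7])]
side clamp [(0.82, [225.1, 389.8]), (0.73, [205.1, 321.3]), (0.68, [352.6, 326.2]), (0.67, [172.5, 402.7])]
top key_grip [(0.67, [149.8, 279.8]), (0.56, [188.6, 280.9])]
top small_key_grip [(0.44, [186.0, 247.7])]
top socket_mouth [(0.95, [253.7, 345.8]), (0.8, [266.0, 445.4]), (0.79, [195.7, 371.2])]
top rack [(0.79, [191.1, 270.8]), (0.58, [193.7, 365.0])]
top clamp [(0.67, [252.2, 345.6]), (0.64, [266.8, 440.7]), (0.59, [193.5, 367.4])]
```

View pics/side0.png

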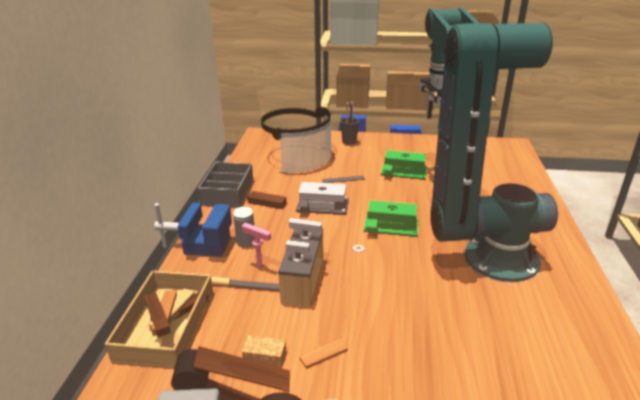

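View pics/top0.png

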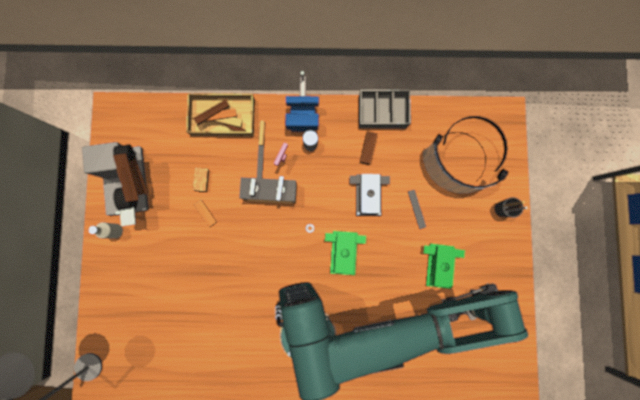

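View pics/wrist0.png

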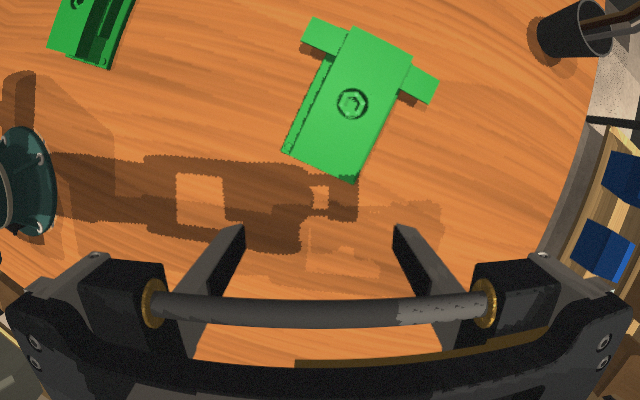

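```bash
python3 - <<'E'
import cv2
a=cv2.imread("pics/side0.png")[130:330,220:440]; cv2.imwrite("pics/side0c.png",cv2.resize(a,None,fx=3,fy=3,interpolation=cv2.INTER_CUBIC)[:600])
a=cv2.imread("pics/top0.png")[130:290,230:480]; cv2.imwrite("pics/top0c.png",cv2.resize(a,None,fx=3.2,fy=3.2,interpolation=cv2.INTER_CUBIC))
E
```

```text
(no output)
```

View pics/side0c.png

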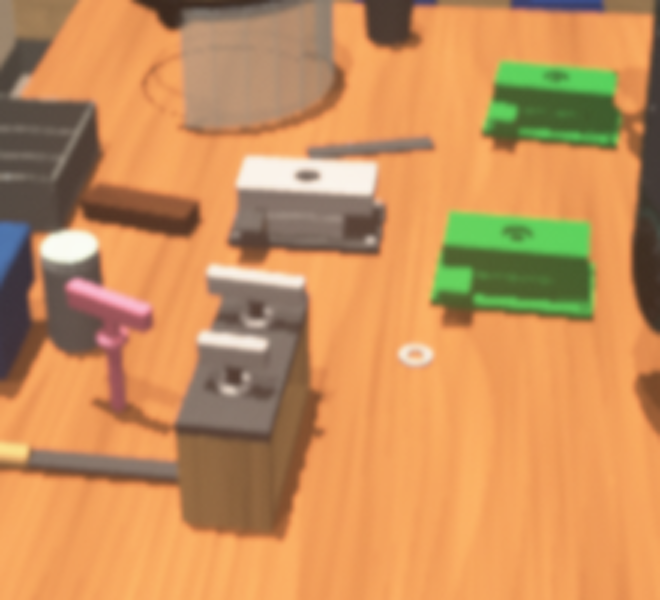

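View pics/top0c.png

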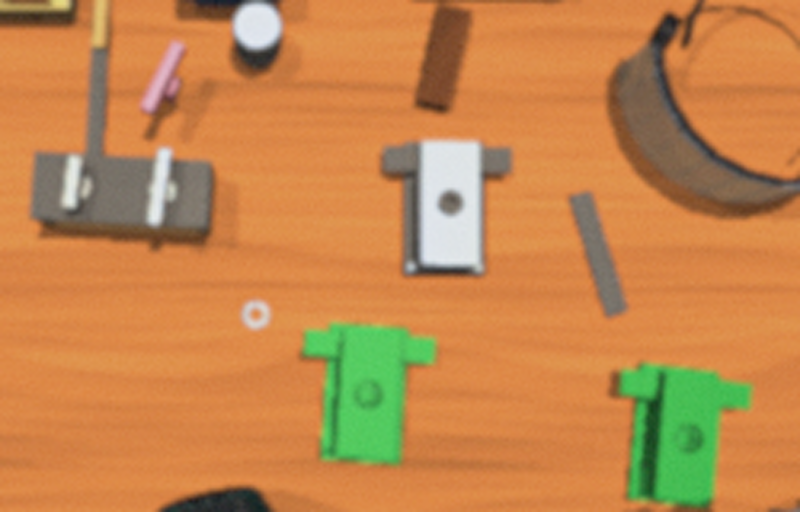

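```bash
cat > h.py <<'E'
import numpy as np, cv2
from cell import bot, imaging
from scipy.spatial.transform import Rotation as R
def ray(cam,rc,st=None):
    c=imaging.get_calibration(cam); r,cc=rc
    x=(cc-c["cx"])/c["fx"]; y=(r-c["cy"])/c["fy"]
    if cam=="wrist":
        th=np.hypot(x,y); d=np.array([x/th*np.sin(th),y/th*np.sin(th),np.cos(th)]) if th>1e-9 else np.array([0,0,1.])
        T=np.eye(4); T[:3,:3]=R.from_euler("xyz",st["tcp_rot"],degrees=True).as_matrix(); T[:3,3]=st["position"]
        T=T@c["tool_from_camera"]
    else:
        d=np.array([x,y,1.]); T=c["T"]
    return T[:3,3],T[:3,:3]@d
def plane(cam,rc,z,st=None):
    o,d=ray(cam,rc,st); return o+d*(z-o[2])/d[2]
def proj(p,st):
    c=imaging.get_calibration("wrist"); T=np.eye(4); T[:3,:3]=R.from_euler("xyz",st["tcp_rot"],degrees=True).as_matrix(); T[:3,3]=st["position"]
    q=np.linalg.inv(T@c["tool_from_camera"])@np.append(p,1); q=q[:3]
    th=np.arctan2(np.hypot(q[0],q[1]),q[2]); ph=np.arctan2(q[1],q[0])
    return c["cy"]+c["fx"]*th*np.sin(ph), c["cx"]+c["fx"]*th*np.cos(ph)
def show():
    s=bot.get_state()
    for k in ["time_s","position","tcp_rot","contact_force","wrist_torque","opening","joint_pos"]: print(k,np.round(s[k],4))
    return s
E
python3 - <<'E'
from h import *
for n,rc,z in [("key",(188.4,280),.16),("keynet",(188.6,280.9),.148),("small",(187,253),.16),("clampS",(193,371),.066),("clampS2",(195.7,371.2),.064),("pink",(154,281),.1),("tin",(138,310.5),.11)]:
    print(n,plane("top",rc,z))
for n,rc,z in [("key",(225.4,305.3),.148),("small",(245.1,298.1),.148),("clamp",(189.1,319.9),.064)]: print(n,plane("side",rc,z))
# rack corners in crop
for a in [(165,150),(155,225)]: print(plane("top",(a[1]/3.2+130,a[0]/3.2+230),.16))
for a in [(35,152),(212,162),(210,235),(32,218)]: print("rack",plane("top",(a[1]/3.2+130,a[0]/3.2+230),.11))
for a in [(418,142),(480,140),(485,268),(420,267)]: print("cl",plane("top",(a[1]/3.2+130,a[0]/3.2+230),.07))
E
```

```text
key [0.55582304 0.10144825 0.16      ]
keynet [0.55664293 0.09915947 0.148     ]
small [0.560153   0.20006247 0.16      ]
clampS [ 0.55274244 -0.24506832  0.066     ]
clampS2 [ 0.54237937 -0.24605937  0.064     ]
pink [0.69671301 0.10506637 0.1       ]
tin [ 0.75808819 -0.00776449  0.11      ]
key [0.55594508 0.10707468 0.148     ]
small [0.56098129 0.19847752 0.148     ]
clamp [ 0.55968273 -0.24251976  0.064     ]
[0.59847536 0.09645127 0.16      ]
[0.51201563 0.10638954 0.16      ]
rack [0.60258246 0.2541953  0.11      ]
rack [0.59244482 0.04475253 0.11      ]
rack [0.50559917 0.04599637 0.11      ]
rack [0.52404393 0.25557562 0.11      ]
cl [ 0.62520173 -0.2043963   0.07      ]
cl [ 0.62834981 -0.28028578  0.07      ]
cl [ 0.47176687 -0.28489473  0.07      ]
cl [ 0.47238892 -0.20618249  0.07      ]
```

>>> apply_moves(
  increments=[
    [0,0,1,18,11,0,1],
    [0,0,1,18,11,0,1],
    [0,0,1,18,11,0,1],
    [0,0,1,18,11,0,1],
    [0,0,1,18,11,0,1],
  ],
)

```text
time_s: 1.15
position: [0.2685, -0.465, 0.2165]
tcp_rot: [180.0, 0.1, 49.7]
contact_force: [-0.1, 0.5, -0.5]
opening: 0.0939
```

>>> apply_moves(
  increments=[
    [0,0,1,18,11,0,1],
    [0,0,1,18,11,0,1],
    [0,0,1,18,11,0,1],
    [0,0,1,18,11,0,1],
    [0,0,1,18,11,0,1],
  ],
)

```text
time_s: 1.65
position: [0.3621, -0.4075, 0.2169]
tcp_rot: [179.9, 0.1, 81.0]
contact_force: [0.6, 0.6, -0.3]
opening: 0.094
```

>>> apply_moves(
  increments=[
    [0,0,1,18,11,0,1],
    [0,0,1,18,11,0,1],
    [0,0,1,18,11,0,1],
    [0,0,1,18,11,0,1],
    [0,0,1,18,11,0,1],
  ],
)

```text
time_s: 2.15
position: [0.4559, -0.3499, 0.2174]
tcp_rot: [179.9, 0.2, 112.3]
contact_force: [-0.3, 0.6, -1.0]
opening: 0.0937
```

>>> apply_moves(
  increments=[
    [0,0,1,18,11,0,1],
    [0,0,1,18,11,0,1],
    [0,0,1,18,11,0,1],
    [0,0,1,18,11,0,1],
    [0,0,1,18,11,0,1],
  ],
)

```text
time_s: 2.65
position: [0.5497, -0.2922, 0.2175]
tcp_rot: [179.9, 0.2, 143.6]
contact_force: [-0.8, -0.5, 0.9]
opening: 0.0941
```

>>> apply_moves(
  increments=[
    [0,0,1,18,11,0,1],
    [0,0,1,18,11,0,1],
    [0,0,1,18,11,0,1],
    [0,0,1,18,11,0,1],
    [0,0,1,18,11,0,1],
  ],
)

```text
time_s: 3.15
position: [0.6435, -0.2346, 0.2171]
tcp_rot: [179.9, 0.2, 174.9]
contact_force: [0.2, -0.7, 0.2]
opening: 0.0938
```

>>> apply_moves(
  increments=[
    [0,0,0,0,-3,-20,1],
    [0,0,0,0,-3,-20,1],
    [0,0,0,0,-2,-20,1],
    [0,0,0,0,-2,-20,1],
    [0,0,0,0,0,0,1],
  ],
)

```text
time_s: 3.65
position: [0.647, -0.2418, 0.1343]
tcp_rot: [179.9, 0.3, 175.3]
contact_force: [-0.9, 0.4, -0.6]
opening: 0.0938
```

```bash
python3 - <<'E'
from h import *
s=show(); im=imaging.grab_frame("wrist"); cv2.imwrite("pics/w1.png",im)
print(proj([.552,-.245,.064],s))
for d in imaging.place_of("socket_mouth","wrist"):
    print(d, plane("wrist",d["centre"],.064,s))
E
```

```text
time_s 3.65
position [ 0.647  -0.2418  0.1343]
tcp_rot [179.8705   0.309  175.3274]
contact_force [-0.9212  0.4488 -0.5883]
wrist_torque [ 0.0248 -0.0408  0.0561]
opening 0.0938
joint_pos [ -25.3049   24.2734   64.2739    0.2301   91.2091 -110.6273]
(np.float64(89.32711163684849), np.float64(303.9991897199187))
{'centre': [89.5, 313.1], 'conf': 0.87} [ 0.55274032 -0.23814534  0.064     ]
```

View pics/w1.png

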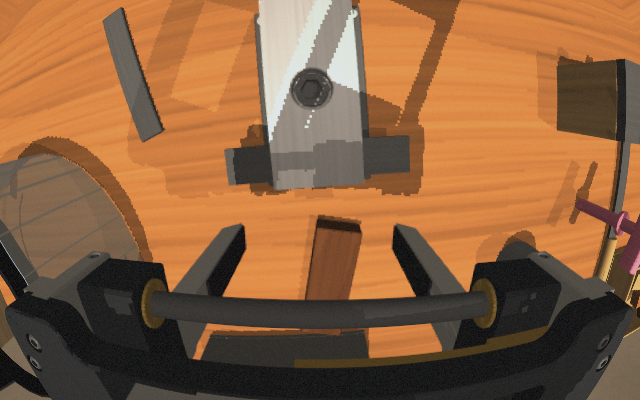

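```bash
python3 - <<'E'
import cv2
a=cv2.imread("pics/w1.png")[60:120,281:341]; cv2.imwrite("pics/w1c.png",cv2.resize(a,None,fx=10,fy=10,interpolation=cv2.INTER_CUBIC))
E
```

```text
(no output)
```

View pics/w1c.png

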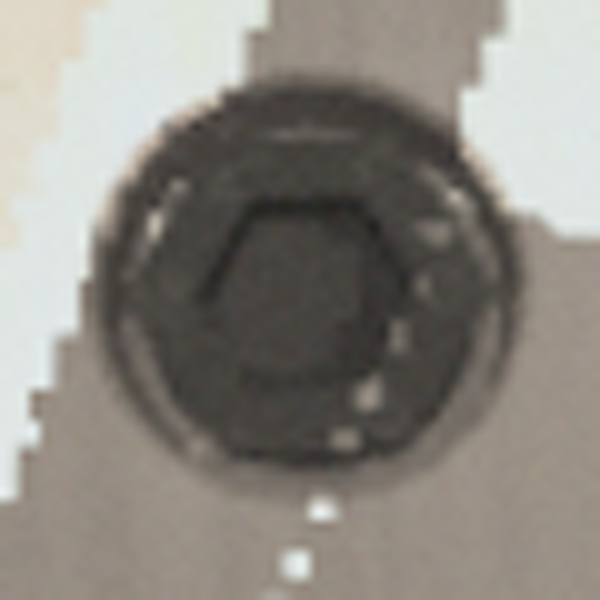

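>>> apply_moves(
  increments=[
    [0,0,0,-6,0,-14,1],
    [0,0,0,-6,0,-14,1],
    [0,0,0,-6,0,-10,1],
    [0,0,0,0,0,0,1],
    [0,0,0,0,0,0,1],
  ],
)

```text
time_s: 4.25
position: [0.6343, -0.244, 0.1093]
tcp_rot: [-179.7, 1.5, 175.4]
contact_force: [0.2, -0.5, 0.0]
opening: 0.094
```

```bash
python3 - <<'E'
from h import *
s=show(); ims=[imaging.grab_frame("wrist") for _ in range(5)]
im=np.mean(ims,0).astype(np.float32); cv2.imwrite("pics/w2.png",im)
d=imaging.place_of("socket_mouth","wrist")[0]; c=plane("wrist",d["centre"],.064,s); print(d,c)
# rectify world patch at z=.064: 40mm, 0.07mm/px ; image right = world +x, up = world +y
n=600; g=np.linspace(-.02,.02,n)
mx=np.zeros((n,n),np.float32); my=mx.copy()
for i in range(0,n):
    for j in range(0,n,1):
        if i%10==0 and j%10==0:
            r,cc=proj([c[0]+g[j],c[1]-g[i],.064],s); mx[i//10,j//10]=cc; my[i//10,j//10]=r
mx=cv2.resize(mx[:60,:60],(n,n)); my=cv2.resize(my[:60,:60],(n,n))
p=cv2.remap(im,mx,my,cv2.INTER_CUBIC)
p=cv2.GaussianBlur(p,(0,0),3)
lo=p[200:400,200:400].min(); p=np.clip((p-lo)*2.2,0,255)
cv2.imwrite("pics/w2r.png",p)
E
```

```text
time_s 4.25
position [ 0.6343 -0.244   0.1093]
tcp_rot [-179.7007    1.4968  175.3589]
contact_force [ 0.1867 -0.5357  0.0136]
wrist_torque [ 0.0044 -0.0978 -0.0297]
opening 0.094
joint_pos [ -25.9518   22.57     69.4696    0.2656   86.4572 -111.3197]
{'centre': [101.8, 315.6], 'conf': 0.93} [ 0.55161587 -0.23963722  0.064     ][ WARN:0@6.076] global loadsave.cpp:1063 imwrite_ Unsupported depth image for selected encoder is fallbacked to CV_8U.
Traceback (most recent call last):
  File "h.py", line 17, in proj
    c=imaging.get_calibration("wrist"); T=np.eye(4); T[:3,:3]=R.from_euler("xyz",st["tcp_rot"],degrees=True).as_matrix(); T[:3,3]=st["position"]
ValueError: time passes only in moves, steps and waits
```

```bash
python3 - <<'E'
s=open("h.py").read()
s=s.replace('def ray(','CAL={n:imaging.get_calibration(n) for n in ("side","top","wrist")}\ndef ray(',1).replace('imaging.get_calibration(cam)','CAL[cam]').replace('c=imaging.get_calibration("wrist")','c=CAL["wrist"]')
open("h.py","w").write(s)
E
cat > look.py <<'E'
from h import *
def rect(im,s,c,z,half=.02,n=600):
    k=61; g=np.linspace(-half,half,k)
    mx=np.zeros((k,k),np.float32); my=mx.copy()
    for i in range(k):
        for j in range(k):
            r,cc=proj([c[0]+g[j],c[1]-g[i],z],s); mx[i,j]=cc; my[i,j]=r
    u=np.linspace(0,k-1,n).astype(np.float32); U,V=np.meshgrid(u,u)
    mx=cv2.remap(mx,U,V,cv2.INTER_LINEAR); my=cv2.remap(my,U,V,cv2.INTER_LINEAR)
    return cv2.remap(im.astype(np.float32),mx,my,cv2.INTER_CUBIC)
E
python3 - <<'E'
from look import *
s=show(); print(s["joint_vel"],s["tau"])
im=cv2.imread("pics/w2.png"); c=[.5516,-.2396]
p=cv2.GaussianBlur(rect(im,s,c,.064),(0,0),3)
lo=p[200:400,200:400].min(); p=np.clip((p-lo)*2.2,0,255).astype(np.uint8)
cv2.imwrite("pics/w2r.png",p)
E
```

```text
time_s 4.55
position [ 0.6341 -0.2439  0.1082]
tcp_rot [-179.7262    1.4174  175.3667]
contact_force [0.7192 0.103  0.1995]
wrist_torque [ 0.0423 -0.0836  0.0014]
opening 0.0942
joint_pos [ -25.9454   22.6285   69.5091    0.2606   86.4424 -111.3217]
[ 0.03489022  0.08227698  0.22563035  0.07332499 -0.06370184  0.05890979] [-7.59215240e-03 -4.62107956e+01 -2.96508086e+01 -2.39186635e-02
 -3.64785595e-02 -6.16380548e-04]
```

View pics/w2r.png

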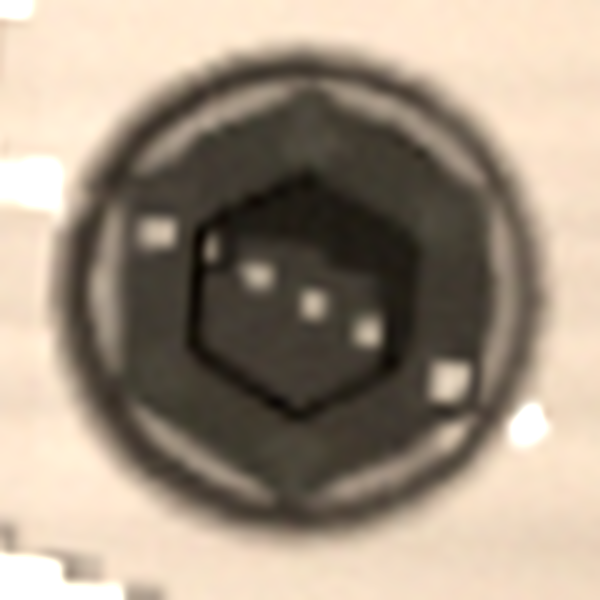

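View pics/w2.png

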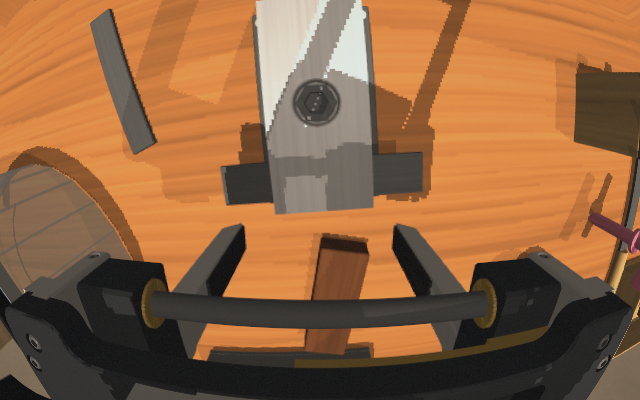

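```bash
cat >> h.py <<'E'
def to(pos,yaw):
    s=bot.get_state(); Rc=R.from_euler("xyz",s["tcp_rot"],degrees=True); Rd=R.from_euler("xyz",[180,0,yaw],degrees=True)
    print("need turn/6deg",np.round(np.degrees((Rd*Rc.inv()).as_rotvec())/6,2),"shift mm",np.round((np.array(pos)-s["position"])*1000,1))
E
python3 - <<'E'
from look import *
to([.552,-.24,.19],175)
im=cv2.imread("pics/w2.png"); s=bot.get_state(); c=[.5516,-.2396]
p=cv2.cvtColor(rect(im,s,c,.064).clip(0,255).astype(np.uint8),cv2.COLOR_BGR2GRAY); p=np.minimum(p,75).astype(np.float32)
p=cv2.GaussianBlur(p,(0,0),2)
from scipy.ndimage import map_coordinates
def ring(cx,cy,th,a):
    out=[]
    for k in range(6):
        n=np.radians(th+60*k); t=np.linspace(-.9,.9,60)*a*np.tan(np.pi/6)
        out.append(map_coordinates(p,[cy-(a*np.sin(n)+t*np.cos(n)),cx+(a*np.cos(n)-t*np.sin(n))],order=1))
    return np.mean(out)
best=[]
for cx in range(294,314,3):
  for cy in range(284,308,3):
    for th in np.arange(-30,30,1.):
      for a in (104,110,116):
        best.append((ring(cx,cy,th,a+6)-ring(cx,cy,th,a-6),cx,cy,th,a))
best.sort(reverse=True)
for b in best[:12]: print(b)
E
```

```text
need turn/6deg [ 0.07  0.23 -0.06] shift mm [-82.1   3.9  81.8]
(np.float32(13.040947), 300, 296, np.float64(-3.0), 110)
(np.float32(13.009304), 300, 296, np.float64(-4.0), 110)
(np.float32(12.966007), 300, 296, np.float64(-2.0), 110)
(np.float32(12.900299), 303, 296, np.float64(-3.0), 116)
(np.float32(12.890503), 303, 296, np.float64(-4.0), 116)
(np.float32(12.861156), 303, 296, np.float64(-2.0), 116)
(np.float32(12.854889), 300, 296, np.float64(-5.0), 110)
(np.float32(12.832172), 303, 296, np.float64(-5.0), 116)
(np.float32(12.81514), 303, 293, np.float64(-3.0), 116)
(np.float32(12.802494), 300, 296, np.float64(-1.0), 110)
(np.float32(12.795692), 303, 293, np.float64(-2.0), 116)
(np.float32(12.781094), 303, 293, np.float64(-4.0), 116)
```

>>> apply_moves(
  increments=[
    [0.07,0.23,0,-20,1,20,1],
    [0,0,0,-20,1,20,1],
    [0,0,0,-20,1,20,1],
    [0,0,0,-20,1,20,1],
    [0,0,0,0,0,0,1],
  ],
)

```text
time_s: 5.05
position: [0.5518, -0.2391, 0.1893]
tcp_rot: [179.9, -0.2, 175.4]
contact_force: [1.1, -0.7, 0.5]
opening: 0.0942
```

```bash
python3 - <<'E'
from h import *
s=show(); im=imaging.grab_frame("wrist"); cv2.imwrite("pics/w3.png",im)
for d in imaging.place_of("socket_mouth","wrist"): print(d, plane("wrist",d["centre"],.064,s))
to([.552,-.24,.19],175)
E
```

```text
time_s 5.05
position [ 0.5518 -0.2391  0.1893]
tcp_rot [ 1.799118e+02 -1.670000e-01  1.754301e+02]
contact_force [ 1.0659 -0.6582  0.5066]
wrist_torque [ 0.015  -0.1836  0.0127]
opening 0.0942
joint_pos [-2.883370e+01  1.205920e+01  7.361780e+01  1.180000e-02  9.451150e+01
 -1.142628e+02]
{'centre': [190.2, 316.4], 'conf': 0.89} [ 0.54912125 -0.240777    0.064     ]
{'centre': [193.2, 629.0], 'conf': 0.28} [0.58871299 0.23579109 0.064     ]
need turn/6deg [-0.04 -0.06 -0.08] shift mm [-0.1 -1.6  4.5]
```

View pics/w3.png

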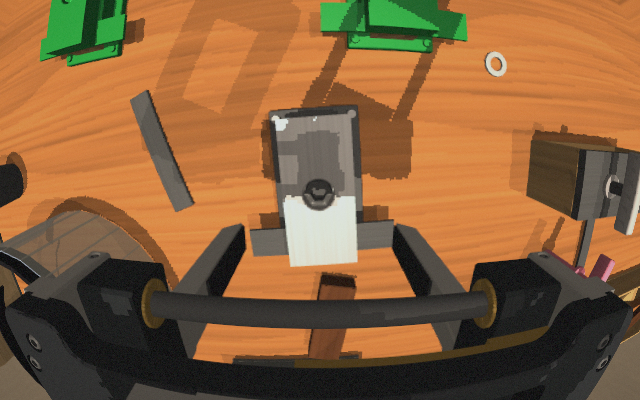

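>>> apply_moves(
  increments=[
    [0,0,-1,0,0,0,1],
    [0,0,-1,0,0,0,1],
    [0,0,-1,0,0,0,1],
    [0,0,-1,0,0,0,1],
    [0,0,-1,0,0,0,1],
  ],
)

```text
time_s: 5.65
position: [0.5539, -0.2365, 0.1749]
tcp_rot: [179.6, -1.1, 144.4]
contact_force: [0.2, -0.1, 0.5]
opening: 0.0938
```

>>> apply_moves(
  increments=[
    [0,0,-1,0,0,0,1],
    [0,0,-1,0,0,0,1],
    [0,0,-1,0,0,0,1],
    [0,0,-1,0,0,0,1],
    [0,0,-1,0,0,0,1],
  ],
)

```text
time_s: 6.15
position: [0.5556, -0.2341, 0.1618]
tcp_rot: [180.0, -2.0, 113.3]
contact_force: [0.6, 0.6, -0.0]
opening: 0.0945
```

>>> apply_moves(
  increments=[
    [0,0,-1,0,0,0,1],
    [0,0,-1,0,0,0,1],
    [0,0,-1,0,0,0,1],
    [0,0,-1,0,0,0,1],
    [0,0,0,0,0,0,1],
  ],
)

```text
time_s: 6.65
position: [0.5569, -0.2317, 0.1489]
tcp_rot: [-179.3, -2.6, 88.4]
contact_force: [0.7, 0.0, -0.0]
opening: 0.0941
```

```bash
python3 - <<'E'
from h import *
s=show(); im=imaging.grab_frame("wrist"); cv2.imwrite("pics/w4.png",im)
for d in imaging.place_of("socket_mouth","wrist"): print(d, plane("wrist",d["centre"],.064,s))
# zoom both
a=cv2.imread("pics/w3.png")[160:220,285:345]; b=im[160:220,285:345]
cv2.imwrite("pics/w34.png",cv2.resize(np.hstack([a,b]),None,fx=6,fy=6,interpolation=cv2.INTER_CUBIC))
E
```

```text
time_s 6.65
position [ 0.5569 -0.2317  0.1489]
tcp_rot [-179.272    -2.6285   88.3658]
contact_force [ 0.7204  0.0192 -0.0289]
wrist_torque [-0.0767 -0.0873  0.028 ]
opening 0.0941
joint_pos [-29.104   14.2197  75.6641   1.9969  91.9743 -27.4501]
{'centre': [211.6, 314.8], 'conf': 0.81} [ 0.55255241 -0.23438935  0.064     ]
{'centre': [122.5, 85.5], 'conf': 0.56} [ 0.31861264 -0.13762079  0.064     ]
```

View pics/w34.png

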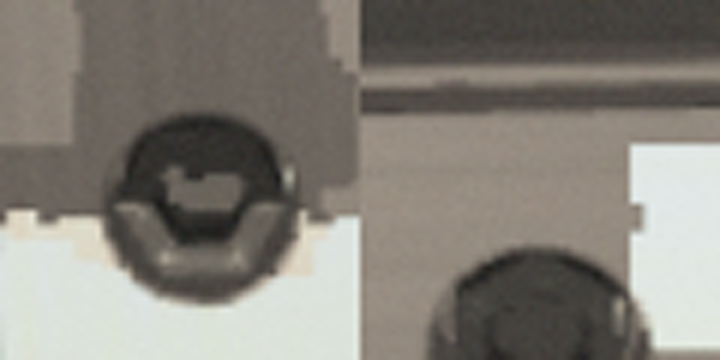

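>>> apply_moves(
  increments=[
    [0,0,0,0,0,0,1],
    [0,0,0,0,0,0,1],
    [0,0,0,0,0,0,1],
    [0,0,0,0,0,0,1],
    [0,0,0,0,0,0,1],
  ],
)

```text
time_s: 7.25
position: [0.5572, -0.2314, 0.148]
tcp_rot: [-179.2, -2.7, 88.7]
contact_force: [0.6, 0.4, 0.5]
opening: 0.0937
```

```bash
python3 - <<'E'
from h import *
s=show(); im=imaging.grab_frame("wrist"); cv2.imwrite("pics/w5.png",im)
for d in imaging.place_of("socket_mouth","wrist"): print(d, plane("wrist",d["centre"],.064,s))
b=im[170:260,270:360]
cv2.imwrite("pics/w5c.png",cv2.resize(b,None,fx=6,fy=6,interpolation=cv2.INTER_CUBIC))
to([.552,-.24,.19],88)
E
```

```text
time_s 7.25
position [ 0.5572 -0.2314  0.148 ]
tcp_rot [-179.2156   -2.6656   88.7423]
contact_force [0.5553 0.3718 0.5119]
wrist_torque [-0.0485 -0.087   0.0196]
opening 0.0937
joint_pos [-29.0652  14.3267  75.6403   1.9924  91.97   -27.791 ]
{'centre': [215.8, 314.1], 'conf': 0.89} [ 0.55214643 -0.23758584  0.064     ]
{'centre': [120.3, 87.2], 'conf': 0.57} [ 0.32158009 -0.13701182  0.064     ]
need turn/6deg [-0.45 -0.12 -0.13] shift mm [-5.2 -8.5 42. ]
```

View pics/w5c.png

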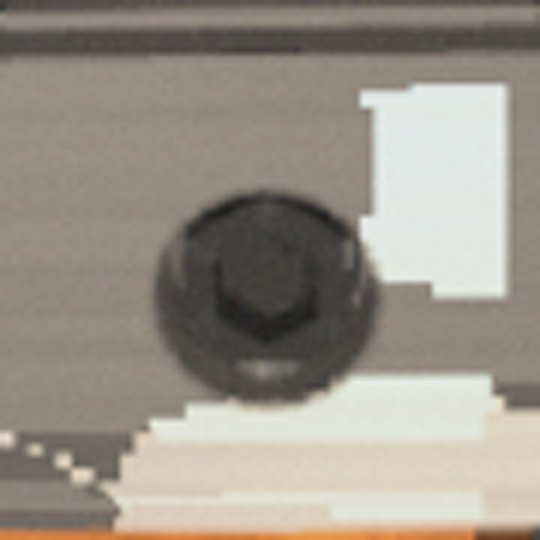

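```bash
python3 - <<'E'
from h import *
S=lambda p,r:dict(position=np.array(p),tcp_rot=np.array(r))
s1=S([.647,-.2418,.1343],[179.8705,.309,175.3274]); s2=S([.6342,-.24395,.10875],[-179.71,1.46,175.363])
s3=S([.5518,-.2391,.1893],[179.9118,-.167,175.4301]); s5=S([.5572,-.2314,.148],[-179.2156,-2.6656,88.7423])
r2=proj([.55185,-.2389,.064],s2); print(r2)
A=[];b=[]
obs=[(s1,(88.5,311.9)),(s2,r2),(s3,(194.5,318.7)),(s5,(219.5,314.5))]
for s,rc in obs: print(np.round(plane("wrist",rc,.07,s)*1000,1))
# fit: world pt X + camera angular bias (rotate ray pixel offset dr,dc) + translation? use pixel offset model
from scipy.optimize import least_squares
def f(p):
    out=[]
    for s,rc in obs:
        q=plane("wrist",(rc[0]+p[2],rc[1]+p[3]),.07,s); out+=[q[0]-p[0],q[1]-p[1]]
    return np.array(out)*1000
o=least_squares(f,[.552,-.239,0,0]); print(o.x,np.round(o.fun,2))
E
```

```text
(np.float64(102.30039909675062), np.float64(316.43419846530736))
[ 552.4 -238.9   70. ]
[ 551.9 -238.8   70. ]
[ 552.1 -238.8   70. ]
[ 552.6 -239.1   70. ]
[ 0.55222139 -0.23917595  0.12737253 -0.42791015] [ 0.25 -0.01 -0.21  0.06 -0.05 -0.05  0.01 -0.  ]
```

>>> apply_moves(
  increments=[
    [-0.45,-0.1,0.8,0,0,25,0.7],
    [0,0,1,0,20,25,0.7],
    [0,0,1,0,24,25,0.7],
    [0,0,1,0,24,15,0.7],
    [0,0,1,0,24,10,0.7],
  ],
)

```text
time_s: 7.85
position: [0.5547, -0.1393, 0.2483]
tcp_rot: [-179.4, 0.1, 118.3]
contact_force: [0.5, 0.8, 0.9]
opening: 0.066
```

>>> apply_moves(
  increments=[
    [0,0,1,0,24,4,0.7],
    [0,0,1,0,24,4,0.7],
    [0,0,1,0,24,4,0.7],
    [0,0,1,0,24,4,0.7],
    [0,0,1,0,24,4,0.7],
  ],
)

```text
time_s: 8.35
position: [0.555, -0.0147, 0.2732]
tcp_rot: [-179.7, 0.4, 149.6]
contact_force: [0.5, -0.2, 0.7]
opening: 0.0658
```

```bash
python3 - <<'E'
from h import *
s=show(); to([.556,.101,.27],173)
E
```

```text
time_s 8.35
position [ 0.555  -0.0147  0.2732]
tcp_rot [-179.683     0.4347  149.5832]
contact_force [ 0.472  -0.1692  0.6729]
wrist_torque [ 0.0467 -0.1219  0.0018]
opening 0.0658
joint_pos [ -7.0859   5.2726  71.8573  -0.4746 102.596  -66.7726]
need turn/6deg [0.07 0.05 3.9 ] shift mm [  1.  115.7  -3.2]
```

>>> apply_moves(
  increments=[
    [0.07,0.05,0.97,0,29,0,0.7],
    [0,0,0.97,0,29,0,0.7],
    [0,0,0.97,0,29,0,0.7],
    [0,0,0.97,0,29,0,0.7],
    [0,0,0,0,0,0,0.7],
  ],
)

```text
time_s: 8.85
position: [0.5544, 0.1083, 0.2758]
tcp_rot: [179.9, 0.2, 174.1]
contact_force: [0.5, -0.7, 0.2]
opening: 0.0658
```

```bash
python3 - <<'E'
from h import *
s=show(); im=imaging.grab_frame("wrist"); cv2.imwrite("pics/w6.png",im)
for d in imaging.place_of("key_grip","wrist"): print(d, plane("wrist",d["centre"],.148,s))
E
```

```text
time_s 8.85
position [0.5544 0.1083 0.2758]
tcp_rot [179.9234   0.2133 174.1175]
contact_force [ 0.524  -0.7305  0.191 ]
wrist_torque [ 0.0179 -0.1733 -0.0002]
opening 0.0658
joint_pos [ 5.283700e+00  6.539300e+00  7.018600e+01  3.470000e-02  1.030507e+02
 -7.882600e+01]
{'centre': [295.7, 328.6], 'conf': 0.78} [0.67646082 0.10739016 0.148     ]
{'centre': [192.4, 314.9], 'conf': 0.56} [0.55524515 0.10477875 0.148     ]
```

View pics/w6.png

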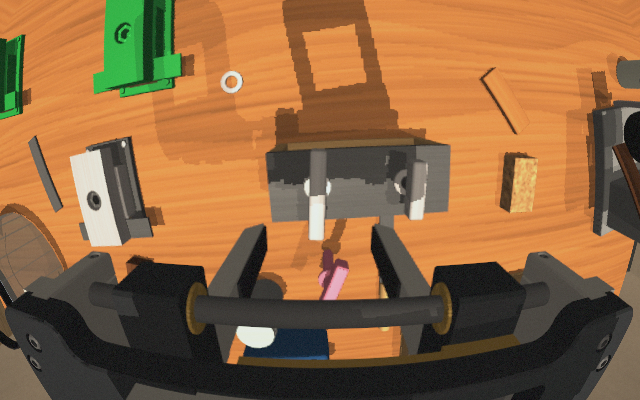

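```bash
python3 - <<'E'
from look import *
s=bot.get_state(); im=cv2.imread("pics/w6.png")
p=rect(im,s,[.555,.105],.16,half=.06); cv2.imwrite("pics/w6r.png",p.clip(0,255).astype(np.uint8))
E
```

```text
(no output)
```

View pics/w6r.png

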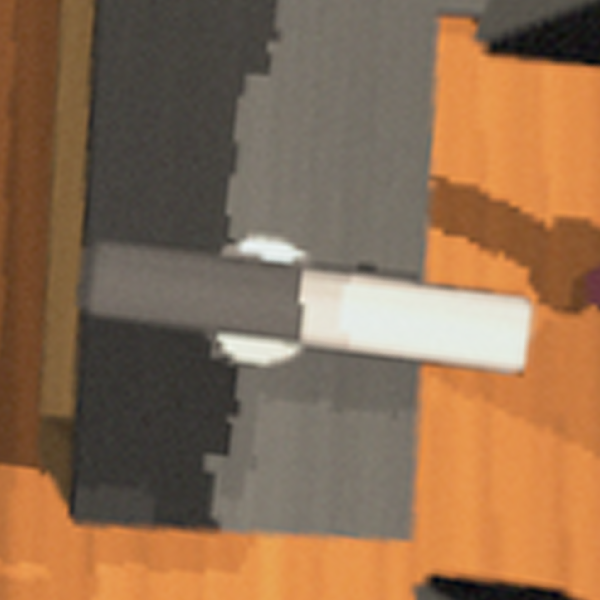

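>>> apply_moves(
  increments=[
    [0,0,-0.2,1,-3,-20,0.7],
    [0,0,0,1,-2,-25,0.7],
    [0,0,0,0,0,-25,0.7],
    [0,0,0,0,0,-25,0.7],
    [0,0,0,0,0,-5,0.7],
  ],
)

```text
time_s: 9.45
position: [0.5581, 0.0935, 0.1758]
tcp_rot: [-179.9, 0.7, 171.8]
contact_force: [-0.5, 1.0, -0.1]
opening: 0.0658
```

```bash
python3 - <<'E'
from look import *
s=show(); to([.5568,.1034,.139],172.9)
im=imaging.grab_frame("wrist"); cv2.imwrite("pics/w7.png",im)
p=rect(im,s,[.555,.105],.16,half=.06); cv2.imwrite("pics/w7r.png",p.clip(0,255).astype(np.uint8))
E
```

```text
time_s 9.45
position [0.5581 0.0935 0.1758]
tcp_rot [-179.866     0.6564  171.8057]
contact_force [-0.5108  0.9918 -0.1138]
wrist_torque [ 0.0759 -0.172  -0.0291]
opening 0.0658
joint_pos [  3.9296   7.2223  80.7136  -0.269   91.4505 -77.8837]
need turn/6deg [0.04 0.11 0.18] shift mm [ -1.3   9.9 -36.8]
```

View pics/w7.png

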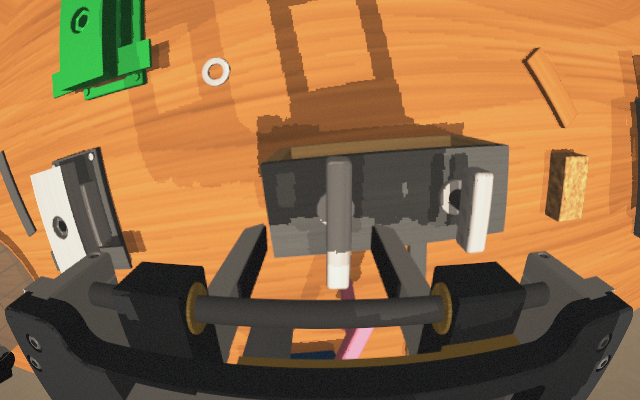

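View pics/w7r.png

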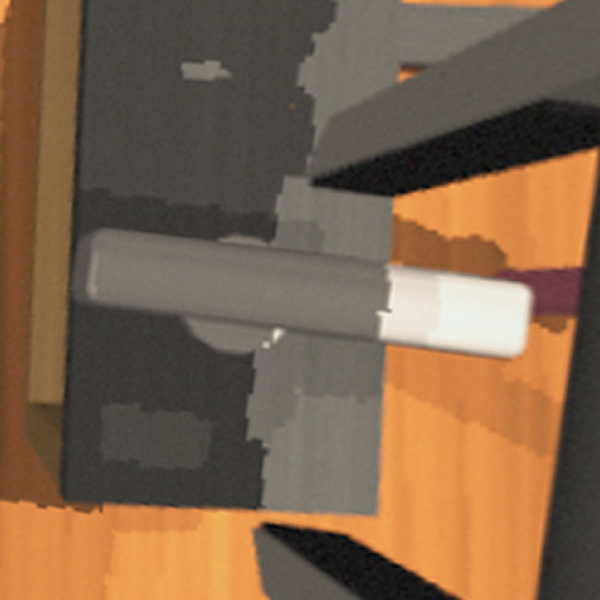

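>>> apply_moves(
  increments=[
    [0,0.1,0.15,-1,5,0,0.7],
    [0,0,0,0,5,0,0.7],
    [0,0,0,0,2,-10,0.7],
    [0,0,0,0,0,-10,0.7],
    [0,0,0,0,0,0,0.7],
  ],
)

```text
time_s: 10.0
position: [0.5603, 0.1055, 0.1608]
tcp_rot: [-179.9, 0.6, 172.6]
contact_force: [-0.9, -0.2, -0.9]
opening: 0.0661
```

```bash
python3 - <<'E'
from look import *
s=show(); 
im=imaging.grab_frame("wrist"); cv2.imwrite("pics/w8.png",im)
s=show(); to([.557,.106,.139],172.9)
p=rect(im,s,[.555,.105],.16,half=.06); cv2.imwrite("pics/w8r.png",p.clip(0,255).astype(np.uint8))
E
```

```text
time_s 10.0
position [0.5603 0.1055 0.1608]
tcp_rot [-179.8845    0.5985  172.6377]
contact_force [-0.8856 -0.2235 -0.9408]
wrist_torque [ 0.0607 -0.1211  0.0358]
opening 0.0661
joint_pos [  5.1101   8.1421  81.3924  -0.2421  89.9061 -77.5278]
time_s 10.05
position [0.5606 0.1055 0.1615]
tcp_rot [-179.8996    0.6537  172.6326]
contact_force [-0.151  -0.0311  0.1672]
wrist_torque [ 0.0479 -0.1547 -0.0421]
opening 0.0658
joint_pos [  5.104    8.1191  81.3363  -0.2392  89.9281 -77.529 ]
need turn/6deg [0.03 0.11 0.04] shift mm [ -3.6   0.5 -22.5]
```

View pics/w8r.png

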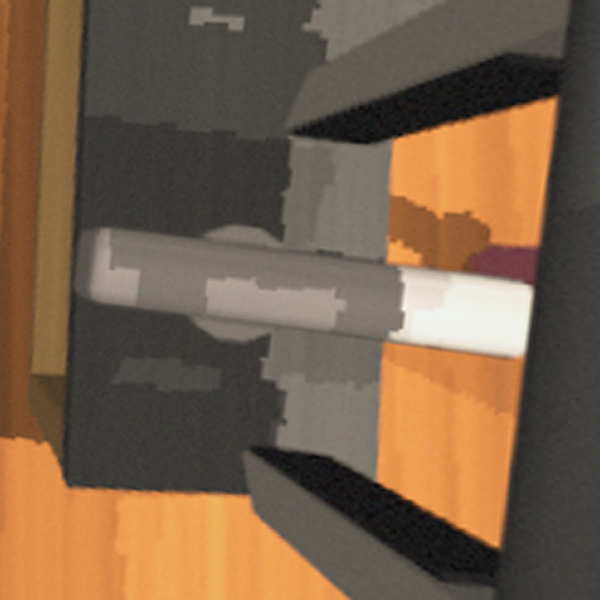

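>>> apply_moves(
  increments=[
    [0,0.11,0.04,-2,0,-8,0.7],
    [0,0,0,-1,0,-8,0.7],
    [0,0,0,0,0,-5,0.7],
    [0,0,0,0,0,0,0.7],
    [0,0,0,0,0,0,0.7],
  ],
)

```text
time_s: 10.55
position: [0.5572, 0.1054, 0.1385]
tcp_rot: [-179.8, -0.1, 172.9]
contact_force: [0.2, 0.6, 0.2]
opening: 0.0659
```

```bash
python3 - <<'E'
from look import *
s=show(); to([.5575,.106,.139],172.9)
E
```

```text
time_s 10.55
position [0.5572 0.1054 0.1385]
tcp_rot [-1.797958e+02 -8.010000e-02  1.728982e+02]
contact_force [0.1863 0.6349 0.182 ]
wrist_torque [ 0.11   -0.1408 -0.0361]
opening 0.0659
joint_pos [  5.0984   8.8495  83.1548  -0.1827  88.1172 -77.7937]
need turn/6deg [ 0.03 -0.02  0.  ] shift mm [0.3 0.6 0.5]
```

>>> apply_moves(
  increments=[
    [0,0,0,0,0,0,0.1],
    [0,0,0,0,0,0,0.1],
    [0,0,0,0,0,0,0],
    [0,0,0,0,0,0,0],
    [0,0,0,0,0,0,0],
  ],
  squeeze=40,
)

```text
time_s: 11.05
position: [0.5578, 0.1054, 0.1396]
tcp_rot: [-179.8, 0.0, 172.9]
contact_force: [0.0, 0.2, 0.2]
opening: 0.0295
```

```bash
python3 - <<'E'
from look import *
s=show(); to([.5575,.106,.24],172.9)
im=imaging.grab_frame("wrist"); cv2.imwrite("pics/w9.png",im)
E
```

```text
time_s 11.05
position [0.5578 0.1054 0.1396]
tcp_rot [-1.798195e+02  3.170000e-02  1.728946e+02]
contact_force [0.0293 0.2134 0.1662]
wrist_torque [ 0.0243 -0.1206  0.0307]
opening 0.0295
joint_pos [  5.093    8.8076  83.0774  -0.1832  88.1222 -77.7955]
need turn/6deg [0.03 0.   0.  ] shift mm [ -0.3   0.6 100.4]
```

View pics/w9.png

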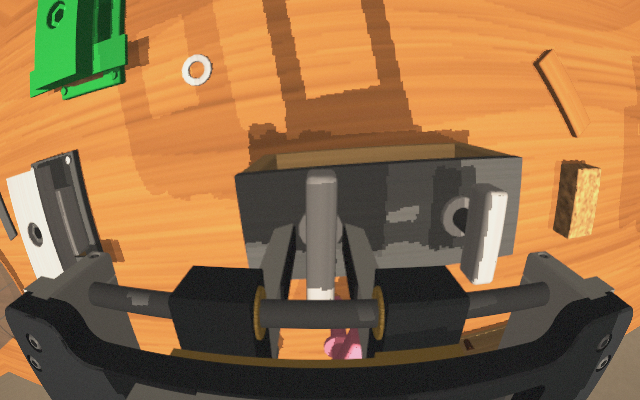

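Still closing; centred nicely (bar col 322 between fingers at 290 and 355). Let it finish.

>>> apply_moves(
  increments=[
    [0,0,0,0,0,0,0],
    [0,0,0,0,0,0,0],
    [0,0,0,0,0,0,0],
    [0,0,0,0,0,0,0],
    [0,0,0,0,0,0,0],
  ],
)

```text
time_s: 11.6
position: [0.5578, 0.1057, 0.1397]
tcp_rot: [-179.8, 0.0, 172.9]
contact_force: [-0.7, -0.4, 0.9]
opening: 0.0157
```

```bash
python3 - <<'E'
from look import *
s=show()
E
```

```text
time_s 11.6
position [0.5578 0.1057 0.1397]
tcp_rot [-1.798470e+02  4.120000e-02  1.729012e+02]
contact_force [-0.673  -0.3541  0.9262]
wrist_torque [ 0.1289 -0.1414 -0.0328]
opening 0.0157
joint_pos [  5.1047   8.8034  83.0692  -0.1583  88.1195 -77.7913]
```

>>> apply_moves(
  increments=[
    [0,0,0,0,0,8,0],
    [0,0,0,0,0,12,0],
    [0,0,0,0,0,12,0],
    [0,0,0,0,0,12,0],
    [0,0,0,0,0,8,0],
  ],
)

```text
time_s: 12.1
position: [0.5559, 0.1053, 0.1928]
tcp_rot: [-179.7, -0.3, 172.9]
contact_force: [-0.2, -0.0, -2.3]
opening: 0.0158
```

```bash
python3 - <<'E'
from look import *
s=show(); to([.5575,.1055,.255],172.9)
E
```

```text
time_s 12.1
position [0.5559 0.1053 0.1928]
tcp_rot [-179.745    -0.3033  172.8928]
contact_force [-0.1812 -0.0129 -2.3121]
wrist_torque [ 0.0684 -0.1573  0.0137]
opening 0.0158
joint_pos [  5.094    7.6148  78.3373  -0.1857  94.3982 -77.8132]
need turn/6deg [ 0.04 -0.06  0.  ] shift mm [ 1.6  0.2 62.2]
```

>>> apply_moves(
  increments=[
    [0.04,-0.06,0,1,0,14,0],
    [0,0,0,0,0,14,0],
    [0,0,0,0,0,14,0],
    [0,0,0,0,0,14,0],
    [0,0,0,0,0,12,0],
  ],
)

```text
time_s: 12.6
position: [0.557, 0.1052, 0.2678]
tcp_rot: [179.9, 0.1, 172.9]
contact_force: [0.4, -0.1, -2.8]
opening: 0.0155
```

```bash
python3 - <<'E'
from look import *
s=show(); to([.5522,-.2391,.25],146.7)
im=imaging.grab_frame("side"); cv2.imwrite("pics/s2.png",cv2.resize(im[150:330,200:440],None,fx=3,fy=3,interpolation=cv2.INTER_CUBIC))
E
```

```text
time_s 12.6
position [0.557  0.1052 0.2678]
tcp_rot [1.799315e+02 1.472000e-01 1.728874e+02]
contact_force [ 0.4057 -0.0656 -2.7504]
wrist_torque [ 0.0634 -0.1706  0.0225]
opening 0.0155
joint_pos [ 4.940400e+00  6.811800e+00  7.079030e+01  3.710000e-02  1.022396e+02
 -7.793920e+01]
need turn/6deg [-0.    0.03 -4.36] shift mm [  -4.8 -344.3  -17.8]
```

View pics/s2.png

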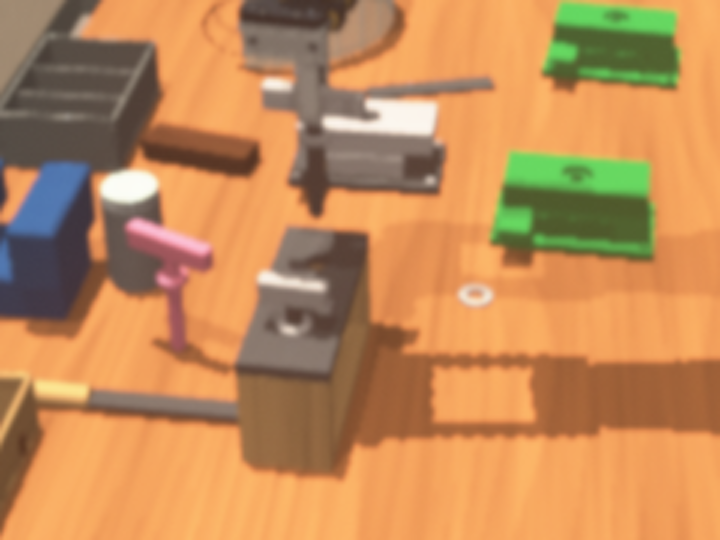

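>>> apply_moves(
  increments=[
    [0,0,0,0,-15,0,0],
    [0,0,-0.4,0,-28,0,0],
    [0,0,-0.5,0,-28,0,0],
    [0,0,-0.5,0,-28,0,0],
    [0,0,-0.5,0,-28,0,0],
  ],
)

```text
time_s: 13.15
position: [0.5567, -0.026, 0.2694]
tcp_rot: [180.0, 0.3, 161.4]
contact_force: [0.6, -0.4, -2.5]
opening: 0.0155
```

>>> apply_moves(
  increments=[
    [0,0,-0.5,0,-28,0,0],
    [0,0,-0.5,0,-28,0,0],
    [0,0,-0.5,0,-28,0,0],
    [0,0,-0.5,0,-28,0,0],
    [0,0,-0.5,0,-28,0,0],
  ],
)

```text
time_s: 13.65
position: [0.5524, -0.177, 0.2648]
tcp_rot: [-179.8, -0.2, 145.6]
contact_force: [0.7, 0.6, -2.9]
opening: 0.0158
```

```bash
python3 - <<'E'
from look import *
s=show(); to([.5522,-.2391,.24],146.7)
E
```

```text
time_s 13.65
position [ 0.5524 -0.177   0.2648]
tcp_rot [-1.797616e+02 -1.596000e-01  1.455734e+02]
contact_force [ 0.6809  0.6339 -2.9028]
wrist_torque [ 0.0105 -0.2072 -0.0268]
opening 0.0158
joint_pos [-23.2494   8.8182  68.8762  -0.2078 102.5083 -78.8678]
need turn/6deg [ 0.02 -0.04  0.19] shift mm [ -0.2 -62.1 -24.8]
```

>>> apply_moves(
  increments=[
    [0,0,0.2,0,-20,-5,0],
    [0,0,0,0,-20,-5,0],
    [0,0,0,0,-15,-5,0],
    [0,0,0,0,-4,-5,0],
    [0,0,0,0,0,0,0],
  ],
)

```text
time_s: 14.15
position: [0.5479, -0.2461, 0.239]
tcp_rot: [-179.6, -0.6, 146.2]
contact_force: [-0.3, -0.3, -3.2]
opening: 0.0156
```

```bash
python3 - <<'E'
from look import *
im=imaging.grab_frame("wrist"); cv2.imwrite("pics/w10.png",im)
s=show(); to([.5522,-.2391,.19],146.7)
E
```

```text
time_s 14.2
position [ 0.548  -0.2458  0.2394]
tcp_rot [-179.5471   -0.5907  146.2693]
contact_force [ 0.1938 -0.1834 -4.0055]
wrist_torque [-0.006  -0.1163  0.015 ]
opening 0.0157
joint_pos [-29.333   11.8475  68.2205  -0.4133 100.5554 -85.6782]
need turn/6deg [ 0.01 -0.12  0.07] shift mm [  4.2   6.7 -49.4]
```

View pics/w10.png

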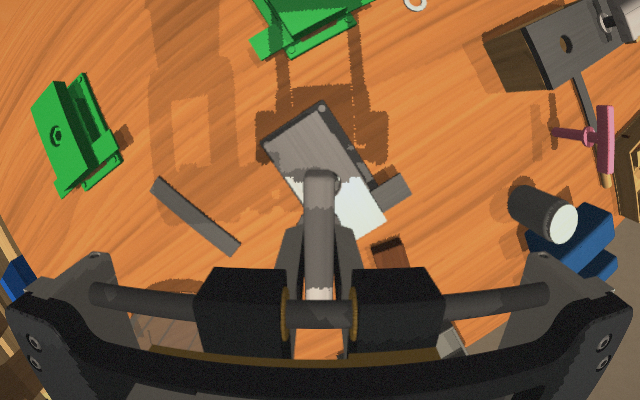

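```bash
python3 - <<'E'
from look import *
im=cv2.imread("pics/w10.png")
cv2.imwrite("pics/w10c.png",cv2.resize(im[160:310,280:360],None,fx=4,fy=4,interpolation=cv2.INTER_CUBIC))
s0=dict(position=np.zeros(3),tcp_rot=np.zeros(3))
for zt in (-.0203,-.0003+.004):
  for row in (168,170,172,174,176,178,180): print(zt,row,np.round(plane("wrist",(row,319.5),zt,s0)*1000,1))
E
```

```text
-0.0203 168 [ 49.3   0.4 -20.3]
-0.0203 170 [ 48.3   0.4 -20.3]
-0.0203 172 [ 47.3   0.4 -20.3]
-0.0203 174 [ 46.3   0.4 -20.3]
-0.0203 176 [ 45.3   0.4 -20.3]
-0.0203 178 [ 44.3   0.4 -20.3]
-0.0203 180 [ 43.3   0.4 -20.3]
0.0037 168 [45.2  0.5  3.7]
0.0037 170 [44.   0.5  3.7]
0.0037 172 [42.9  0.5  3.7]
0.0037 174 [41.7  0.5  3.7]
0.0037 176 [40.6  0.5  3.7]
0.0037 178 [39.4  0.5  3.7]
0.0037 180 [38.2  0.5  3.7]
```

View pics/w10c.png

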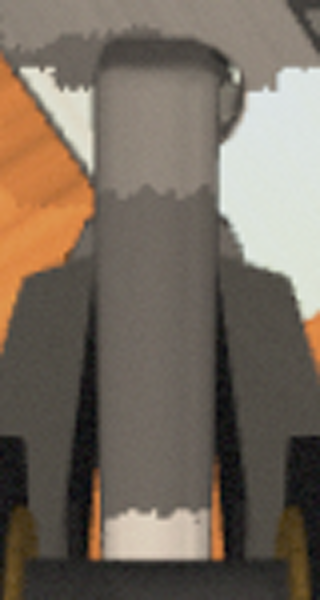

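>>> apply_moves(
  increments=[
    [0,-0.12,0.07,4,6,-5,0],
    [0,0,0,0,0,-12,0],
    [0,0,0,0,0,-12,0],
    [0,0,0,0,0,-8,0],
    [0,0,0,0,0,0,0],
  ],
)

```text
time_s: 14.7
position: [0.5528, -0.2352, 0.1998]
tcp_rot: [179.9, 0.1, 147.0]
contact_force: [-0.2, 0.3, -1.8]
opening: 0.0159
```

```bash
python3 - <<'E'
from look import *
s=show(); to([.5522,-.2391,.19],146.7)
E
```

```text
time_s 14.7
position [ 0.5528 -0.2352  0.1998]
tcp_rot [1.799459e+02 6.390000e-02 1.470457e+02]
contact_force [-0.1995  0.3266 -1.8062]
wrist_torque [-0.0284 -0.1124  0.0399]
opening 0.0159
joint_pos [-2.84788e+01  1.16378e+01  7.29296e+01  4.92000e-02  9.53646e+01
 -8.55199e+01]
need turn/6deg [-0.    0.01 -0.06] shift mm [-0.6 -3.9 -9.8]
```

>>> apply_moves(
  increments=[
    [0,0,-0.06,-0.5,-3,-3,0],
    [0,0,0,0,0,-3,0],
    [0,0,0,0,0,-3,0],
    [0,0,0,0,0,-3,0],
    [0,0,0,0,0,0,0],
  ],
)

```text
time_s: 15.2
position: [0.5526, -0.2386, 0.1872]
tcp_rot: [179.9, 0.1, 146.7]
contact_force: [-0.3, -0.1, -3.0]
opening: 0.016
```

```bash
python3 - <<'E'
from look import *
im=imaging.grab_frame("side"); cv2.imwrite("pics/s3.png",cv2.resize(im[150:250,270:390],None,fx=5,fy=5,interpolation=cv2.INTER_CUBIC))
s=show(); to([.5522,-.2391,.17],146.7)
E
```

```text
time_s 15.25
position [ 0.5527 -0.2387  0.1875]
tcp_rot [1.799473e+02 1.458000e-01 1.466528e+02]
contact_force [ 0.2558 -0.1218 -3.446 ]
wrist_torque [ 0.0141 -0.1083  0.0057]
opening 0.0156
joint_pos [-2.87757e+01  1.19153e+01  7.39904e+01  4.10000e-02  9.39447e+01
 -8.54256e+01]
need turn/6deg [0.01 0.03 0.01] shift mm [ -0.5  -0.4 -17.5]
```

View pics/s3.png

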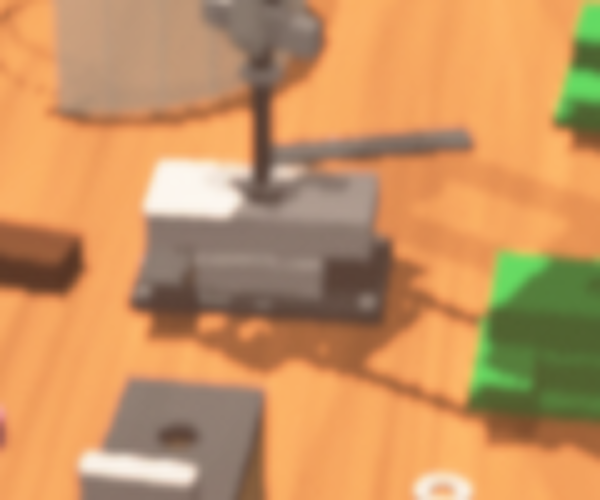

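>>> apply_moves(
  increments=[
    [0,0,0,-0.5,-0.4,-4,0],
    [0,0,0,0,0,-4,0],
    [0,0,0,0,0,-4,0],
    [0,0,0,0,0,-3,0],
    [0,0,0,0,0,0,0],
  ],
)

```text
time_s: 15.75
position: [0.5522, -0.2393, 0.1717]
tcp_rot: [179.9, 0.2, 146.6]
contact_force: [0.4, 0.4, -2.8]
opening: 0.0159
```

```bash
python3 - <<'E'
from look import *
s=show(); to([.5522,-.2391,.17],146.7)
E
```

```text
time_s 15.75
position [ 0.5522 -0.2393  0.1717]
tcp_rot [179.9443   0.1977 146.6451]
contact_force [ 0.3729  0.442  -2.7726]
wrist_torque [ 0.021  -0.1414 -0.0277]
opening 0.0159
joint_pos [-2.88475e+01  1.21478e+01  7.55150e+01  4.00000e-02  9.21357e+01
 -8.54912e+01]
need turn/6deg [0.01 0.03 0.01] shift mm [-0.   0.2 -1.7]
```

No contact 2 mm below rim level: the tip is in the socket. On gently.

>>> apply_moves(
  increments=[
    [0,0.03,0,0,0.2,-2,0],
    [0,0,0,0,0,-2,0],
    [0,0,0,0,0,-1,0],
    [0,0,0,0,0,-1,0],
    [0,0,0,0,0,0,0],
  ],
)

```text
time_s: 16.25
position: [0.5524, -0.2394, 0.1655]
tcp_rot: [-179.9, 0.1, 146.6]
contact_force: [0.1, -0.6, -2.8]
opening: 0.0159
```

>>> apply_moves(
  increments=[
    [0,0,0,0,0,-2,0],
    [0,0,0,0,0,-2,0],
    [0,0,0,0,0,-1,0],
    [0,0,0,0,0,0,0],
    [0,0,0,0,0,0,0],
  ],
)

```text
time_s: 16.75
position: [0.5524, -0.2395, 0.1601]
tcp_rot: [-179.9, 0.1, 146.6]
contact_force: [0.6, -0.3, -2.9]
opening: 0.0157
```

```bash
python3 - <<'E'
from look import *
s=show(); to([.5522,-.2391,.1597],146.7)
E
```

```text
time_s 16.75
position [ 0.5524 -0.2395  0.1601]
tcp_rot [-1.799136e+02  8.780000e-02  1.466389e+02]
contact_force [ 0.65   -0.3135 -2.9401]
wrist_torque [-0.0254 -0.1711 -0.0025]
opening 0.0157
joint_pos [-28.7796  12.5186  76.3981  -0.0931  91.0027 -85.4201]
need turn/6deg [0.02 0.   0.01] shift mm [-0.2  0.4 -0.4]
```

>>> apply_moves(
  increments=[
    [0,0,0,0,0.2,-0.7,0],
    [0,0,0,0,0,-0.7,0],
    [0,0,0,0,0,-0.5,0],
    [0,0,0,0,0,-0.3,0],
    [0,0,0,0,0,-0.3,0],
  ],
)

```text
time_s: 17.25
position: [0.5525, -0.2394, 0.1596]
tcp_rot: [-179.9, 0.2, 146.6]
contact_force: [-0.1, 0.7, -0.1]
opening: 0.0156
```

```bash
python3 - <<'E'
from look import *
s=show(); to([.5522,-.2391,.1597],146.7)
E
```

```text
time_s 17.25
position [ 0.5525 -0.2394  0.1596]
tcp_rot [-179.904     0.1939  146.6397]
contact_force [-0.1002  0.6878 -0.0642]
wrist_torque [ 0.0687  0.1175 -0.0052]
opening 0.0156
joint_pos [-28.7606  12.4645  76.5135  -0.1112  90.8364 -85.402 ]
need turn/6deg [0.03 0.02 0.01] shift mm [-0.3  0.3  0.1]
```

>>> apply_moves(
  increments=[
    [0,0,-0.3,0,0,0,0],
    [0,0,-0.3,0,0,0,0],
    [0,0,-0.3,0,0,0,0],
    [0,0,-0.3,0,0,0,0],
    [0,0,-0.3,0,0,0,0],
  ],
)

```text
time_s: 17.75
position: [0.5523, -0.2397, 0.1597]
tcp_rot: [-179.9, 0.2, 137.3]
contact_force: [-0.2, 0.5, -0.4]
opening: 0.0157
```

```bash
python3 - <<'E'
from look import *
s=show(); to([.5524,-.2393,.1596],137.7)
E
```

```text
time_s 17.75
position [ 0.5523 -0.2397  0.1597]
tcp_rot [-179.8662    0.2164  137.3055]
contact_force [-0.1518  0.5334 -0.3828]
wrist_torque [-0.0068  0.064   0.0827]
opening 0.0157
joint_pos [-28.7498  12.4709  76.5013  -0.182   90.85   -76.058 ]
need turn/6deg [0.04 0.01 0.07] shift mm [ 0.1  0.4 -0.1]
```

>>> apply_moves(
  increments=[
    [0.03,0.01,-0.4,0,0.2,-0.2,0],
    [0,0,-0.4,0,0,0,0],
    [0,0,-0.4,0,0,0,0],
    [0,0,-0.4,0,0,0,0],
    [0,0,-0.4,0,0,0,0],
  ],
)

```text
time_s: 18.25
position: [0.5523, -0.2399, 0.1597]
tcp_rot: [-179.9, 0.1, 124.9]
contact_force: [-0.9, -0.1, -0.9]
opening: 0.0156
```

```bash
python3 - <<'E'
from look import *
s=show(); to([.5524,-.2393,.1596],125)
E
```

```text
time_s 18.25
position [ 0.5523 -0.2399  0.1597]
tcp_rot [-1.799098e+02  9.930000e-02  1.248647e+02]
contact_force [-0.8826 -0.0933 -0.9216]
wrist_torque [-0.0608  0.074   0.0646]
opening 0.0156
joint_pos [-28.8026  12.5708  76.3822  -0.1249  90.9981 -63.6695]
need turn/6deg [ 0.02 -0.    0.02] shift mm [ 0.1  0.6 -0.1]
```

>>> apply_moves(
  increments=[
    [0.02,0,-0.4,0,0.3,-0.3,0],
    [0,0,-0.4,0,0,-0.1,0],
    [0,0,-0.4,0,0,0,0],
    [0,0,-0.4,0,0,-0.1,0],
    [0,0,-0.4,0,0,0,0],
  ],
)

```text
time_s: 18.75
position: [0.5522, -0.24, 0.1597]
tcp_rot: [-179.9, 0.1, 112.4]
contact_force: [-1.1, -0.3, -1.5]
opening: 0.0156
```

>>> apply_moves(
  increments=[
    [0,0,-0.4,0,0.2,-0.1,0],
    [0,0,-0.4,0,0,-0.1,0],
    [0,0,-0.4,0,0,0,0],
    [0,0,-0.4,0,0,-0.1,0],
    [0,0,-0.4,0,0,0,0],
  ],
)

```text
time_s: 19.25
position: [0.5521, -0.2399, 0.1597]
tcp_rot: [-179.9, 0.1, 100.0]
contact_force: [-0.5, -0.4, -1.4]
opening: 0.0158
```

```bash
python3 - <<'E'
from look import *
s=show(); to([.5524,-.2393,.1596],100)
E
```

```text
time_s 19.25
position [ 0.5521 -0.2399  0.1597]
tcp_rot [-1.799172e+02  9.690000e-02  9.997360e+01]
contact_force [-0.53   -0.3932 -1.4444]
wrist_torque [-0.0393  0.1295  0.127 ]
opening 0.0158
joint_pos [-28.8142  12.5828  76.3675  -0.1274  91.0536 -38.7901]
need turn/6deg [ 0.02 -0.01  0.  ] shift mm [ 0.3  0.6 -0.1]
```

>>> apply_moves(
  increments=[
    [0.02,0,-0.35,0,0.2,-0.3,0],
    [0,0,-0.35,0,0,-0.1,0],
    [0,0,-0.35,0,0,-0.1,0],
    [0,0,-0.35,0,0,-0.1,0],
    [0,0,-0.35,0,0,-0.1,0],
  ],
)

```text
time_s: 19.75
position: [0.552, -0.24, 0.1597]
tcp_rot: [-179.9, 0.0, 89.1]
contact_force: [-1.2, 0.7, -0.6]
opening: 0.0157
```

```bash
python3 - <<'E'
from look import *
s=show(); to([.5524,-.2393,.1596],89)
E
```

```text
time_s 19.75
position [ 0.552  -0.24    0.1597]
tcp_rot [-1.799338e+02  3.810000e-02  8.908850e+01]
contact_force [-1.1564  0.7196 -0.5802]
wrist_torque [1.000e-04 1.914e-01 6.960e-02]
opening 0.0157
joint_pos [-2.88590e+01  1.25965e+01  7.63511e+01 -6.47000e-02  9.10930e+01
 -2.79487e+01]
need turn/6deg [ 0.01 -0.01 -0.01] shift mm [ 0.4  0.7 -0.1]
```

>>> apply_moves(
  increments=[
    [0,0,-0.2,0.2,0.2,-0.1,0],
    [0,0,-0.2,0,0,-0.1,0],
    [0,0,-0.2,0,0,0,0],
    [0,0,-0.2,0,0,-0.1,0],
    [0,0,-0.2,0,0,0,0],
  ],
)

```text
time_s: 20.25
position: [0.5519, -0.2399, 0.1596]
tcp_rot: [-179.9, 0.1, 82.7]
contact_force: [-1.6, -0.2, -0.4]
opening: 0.0159
```

```bash
python3 - <<'E'
from look import *
s=show(); to([.5524,-.2393,.1596],83)
E
```

```text
time_s 20.25
position [ 0.5519 -0.2399  0.1596]
tcp_rot [-1.799116e+02  6.640000e-02  8.272300e+01]
contact_force [-1.5866 -0.2405 -0.4166]
wrist_torque [-0.0712  0.2471  0.094 ]
opening 0.0159
joint_pos [-28.8338  12.604   76.3433  -0.0943  91.1105 -21.5585]
need turn/6deg [ 0.01 -0.02  0.05] shift mm [ 0.5  0.6 -0. ]
```

>>> apply_moves(
  increments=[
    [0,0,-0.15,0.3,0.1,0,0],
    [0,0,-0.15,0,0,0,0],
    [0,0,-0.15,0,0,0,0],
    [0,0,-0.1,0,0,0,0],
    [0,0,0,0,0,0,0],
  ],
)

```text
time_s: 20.75
position: [0.552, -0.2399, 0.1596]
tcp_rot: [-179.9, 0.1, 79.1]
contact_force: [-1.7, 0.8, 0.2]
opening: 0.0158
```

```bash
python3 - <<'E'
from look import *
s=show()
E
```

```text
time_s 20.75
position [ 0.552  -0.2399  0.1596]
tcp_rot [-1.798776e+02  7.680000e-02  7.908610e+01]
contact_force [-1.6858  0.7998  0.222 ]
wrist_torque [0.0346 0.2343 0.0512]
opening 0.0158
joint_pos [-28.8188  12.6386  76.3016  -0.1107  91.1527 -17.907 ]
```

>>> apply_moves(
  increments=[
    [0,0,-0.12,0.3,0.1,0,0],
    [0,0,-0.12,0,0,0,0],
    [0,0,-0.12,0,0,0,0],
    [0,0,-0.1,0,0,0,0],
    [0,0,-0.1,0,0,0,0],
  ],
)

```text
time_s: 21.25
position: [0.5521, -0.2398, 0.1596]
tcp_rot: [-179.8, 0.1, 75.4]
contact_force: [-1.6, -0.5, 0.2]
opening: 0.0158
```

```bash
python3 - <<'E'
from look import *
s=show()
E
```

```text
time_s 21.25
position [ 0.5521 -0.2398  0.1596]
tcp_rot [-1.798431e+02  9.170000e-02  7.544090e+01]
contact_force [-1.6267 -0.4551  0.208 ]
wrist_torque [-0.088   0.338   0.0997]
opening 0.0158
joint_pos [-28.8047  12.6725  76.2625  -0.1276  91.1945 -14.2481]
```

>>> apply_moves(
  increments=[
    [0,0,-0.1,0,0,0,0],
    [0,0,-0.1,0,0,0,0],
    [0,0,-0.1,0,0,0,0],
    [0,0,-0.1,0,0,0,0],
    [0,0,0,0,0,0,0],
  ],
)

```text
time_s: 21.75
position: [0.5521, -0.2398, 0.1596]
tcp_rot: [-179.8, 0.1, 72.8]
contact_force: [-1.5, 0.4, 0.1]
opening: 0.0157
```

```bash
python3 - <<'E'
from look import *
s=show()
E
```

```text
time_s 21.75
position [ 0.5521 -0.2398  0.1596]
tcp_rot [-1.79841e+02  8.98000e-02  7.28022e+01]
contact_force [-1.5304  0.353   0.0594]
wrist_torque [-0.0593  0.3783  0.0275]
opening 0.0157
joint_pos [-28.807   12.6755  76.2577  -0.12    91.2044 -11.6114]
```

>>> apply_moves(
  increments=[
    [0,0,-0.1,0,0,0,0],
    [0,0,-0.1,0,0,0,0],
    [0,0,-0.1,0,0,0,0],
    [0,0,-0.1,0,0,0,0],
    [0,0,-0.1,0,0,0,0],
  ],
)

```text
time_s: 22.25
position: [0.5521, -0.2398, 0.1596]
tcp_rot: [-179.8, 0.1, 69.6]
contact_force: [-0.7, -0.8, -1.2]
opening: 0.0157
```

```bash
python3 - <<'E'
from look import *
for i in range(3):
  s=bot.get_state(); print(s["time_s"],s["tcp_rot"],s["wrist_torque"],s["contact_force"])
  im=imaging.grab_frame("wrist")
cv2.imwrite("pics/w11.png",im)
E
```

```text
22.25 [-1.79839192e+02  9.19239032e-02  6.95886629e+01] [-0.02159776  0.35480774  0.16485504] [-0.65919498 -0.80528564 -1.19073697]
22.3 [-1.79835748e+02  9.33317139e-02  6.95724923e+01] [-0.06961865  0.35152159  0.1475004 ] [-2.3577236   0.173244    0.03727738]
22.35 [-1.79836727e+02  9.10186104e-02  6.96160346e+01] [-0.05647625  0.3862381   0.16957634] [-0.49519074  0.34175118  0.73541329]
```

View pics/w11.png

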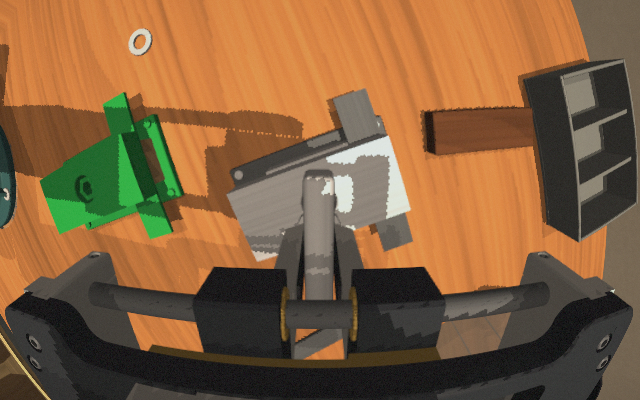

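>>> apply_moves(
  increments=[
    [0,0,-0.1,0,0,0,0],
    [0,0,-0.1,0,0,0,0],
    [0,0,0,0,0,0,0],
    [0,0,0,0,0,0,0],
    [0,0,0,0,0,0,0],
  ],
)

```text
time_s: 22.9
position: [0.552, -0.2398, 0.1596]
tcp_rot: [-179.8, 0.1, 68.3]
contact_force: [-0.8, 0.2, -0.6]
opening: 0.0158
```

```bash
python3 - <<'E'
from look import *
for i in range(4):
  s=bot.get_state(); print(s["time_s"],s["position"],s["tcp_rot"],s["wrist_torque"],s["contact_force"])
  im=imaging.grab_frame("wrist")
E
```

```text
22.9 [ 0.55204597 -0.23975972  0.1596405 ] [-1.79835581e+02  9.53411927e-02  6.83473989e+01] [-0.07629938  0.38491893  0.24629723] [-0.78697842  0.20096953 -0.55655045]
22.95 [ 0.55205031 -0.23973915  0.15965643] [-1.79837487e+02  9.58145440e-02  6.83482589e+01] [-0.06861229  0.36774647  0.22590151] [-2.00928156  0.10552462  0.09759716]
23.0 [ 0.55204412 -0.23973173  0.1596276 ] [-1.79834220e+02  9.23051499e-02  6.83472549e+01] [-0.05682024  0.38653955  0.23112956] [-1.87034643 -0.15687813 -0.31243789]
23.05 [ 0.55205028 -0.23976378  0.15963306] [-1.79835691e+02  9.42192570e-02  6.83467182e+01] [-0.0882175   0.34650559  0.25729339] [-0.95997184 -0.44532031  0.28389316]
```

>>> apply_moves(
  increments=[
    [0,0,0.15,0,0,0,0],
    [0,0,0.15,0,0,0,0],
    [0,0,0.1,0,0,0,0],
    [0,0,0,0,0,0,0],
    [0,0,0,0,0,0,0],
  ],
)

```text
time_s: 23.6
position: [0.552, -0.2398, 0.1596]
tcp_rot: [-179.8, 0.1, 70.9]
contact_force: [-1.5, -0.2, 0.9]
opening: 0.0156
```

```bash
python3 - <<'E'
from look import *
s=show()
E
```

```text
time_s 23.6
position [ 0.552  -0.2398  0.1596]
tcp_rot [-1.798413e+02  8.060000e-02  7.086050e+01]
contact_force [-1.5012 -0.1965  0.917 ]
wrist_torque [-0.061   0.3429 -0.0392]
opening 0.0156
joint_pos [-28.8188  12.6774  76.2561  -0.1062  91.2094  -9.6813]
```

>>> apply_moves(
  increments=[
    [0,0,0,0,0,0,0.4],
    [0,0,0,0,0,0,0.4],
    [0,0,0,0,0,0,0.4],
    [0,0,0,0,0,0,0.4],
    [0,0,0,0,0,0,0.4],
  ],
)

```text
time_s: 24.1
position: [0.5542, -0.2399, 0.1606]
tcp_rot: [179.8, 0.0, 70.9]
contact_force: [0.3, 0.7, -0.2]
opening: 0.0379
```

```bash
python3 - <<'E'
from look import *
im=imaging.grab_frame("wrist"); cv2.imwrite("pics/w12.png",im); s=show()
E
```

```text
time_s 24.15
position [ 0.5542 -0.2399  0.1606]
tcp_rot [1.798352e+02 2.180000e-02 7.088350e+01]
contact_force [-0.2923  0.1285  0.0785]
wrist_torque [-0.0501 -0.045   0.0361]
opening 0.0374
joint_pos [-2.87931e+01  1.26712e+01  7.61576e+01  6.20000e-03  9.10051e+01
 -9.67650e+00]
```

View pics/w12.png

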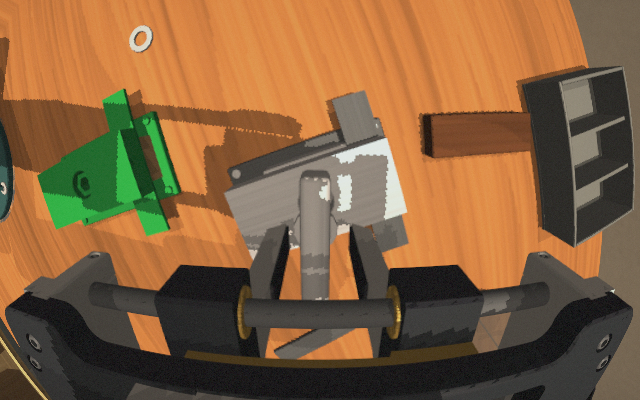

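Jaws are clear on both sides of the bar (bar cols 300–330, fingers at 275/360). Rise straight.

>>> apply_moves(
  increments=[
    [0,0,0,0,0,8,0.4],
    [0,0,0,0,0,12,0.4],
    [0,0,0,0,0,16,0.4],
    [0,0,0,0,0,20,0.4],
    [0,0,0,0,0,20,0.4],
  ],
)

```text
time_s: 24.65
position: [0.5528, -0.2391, 0.2388]
tcp_rot: [-179.9, -0.0, 70.9]
contact_force: [1.1, -0.8, 0.9]
opening: 0.0374
```

>>> apply_moves(
  increments=[
    [0,0,0,0,0,15,0.4],
    [0,0,0,0,0,15,0.4],
    [0,0,0,0,0,10,0.4],
    [0,0,0,0,0,0,0.4],
    [0,0,0,0,0,0,0.4],
  ],
)

```text
time_s: 25.15
position: [0.5544, -0.24, 0.2901]
tcp_rot: [179.3, 0.1, 70.9]
contact_force: [-0.8, 0.3, -1.1]
opening: 0.0378
```

```bash
python3 - <<'E'
from look import *
s=show(); im=imaging.grab_frame("wrist"); cv2.imwrite("pics/w13.png",im)
im=imaging.grab_frame("side"); cv2.imwrite("pics/s4.png",im[100:400,150:500])
cv2.imwrite("pics/s4.png",cv2.resize(im[120:360,180:460],None,fx=2.5,fy=2.5,interpolation=cv2.INTER_CUBIC))
E
```

```text
time_s 25.15
position [ 0.5544 -0.24    0.2901]
tcp_rot [1.793411e+02 9.110000e-02 7.088460e+01]
contact_force [-0.7663  0.3071 -1.0706]
wrist_torque [-0.0133 -0.0322 -0.0279]
opening 0.0378
joint_pos [-2.879340e+01  1.143880e+01  6.300020e+01  2.170000e-02  1.048962e+02
 -9.672800e+00]
```

View pics/w13.png

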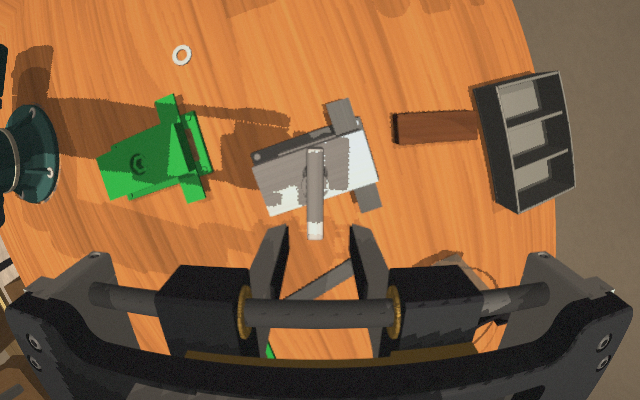

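View pics/s4.png

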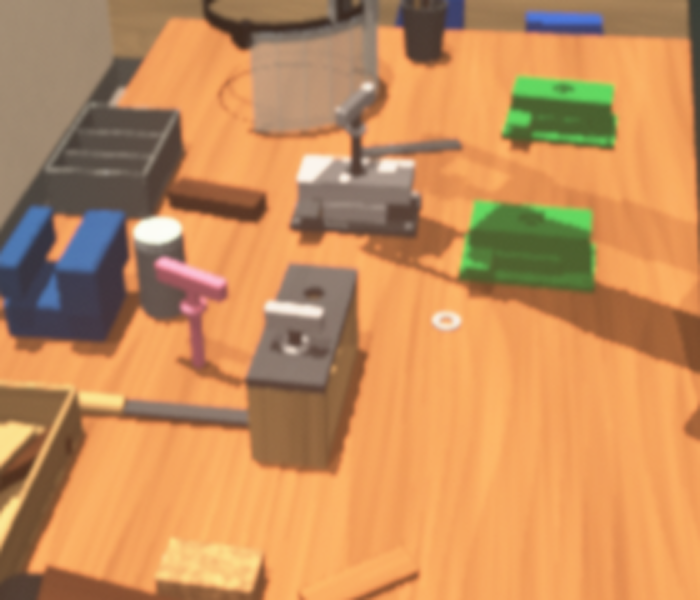

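```bash
python3 - <<'E'
from cell import bot
print(bot.sign_off())
E
```

```text
the job is handed in; nothing more can be done
None
```

I took the thick T-handled key from its rack, seated it in the plain steel clamp's socket, turned the screw clockwise to its stop, let go and handed the job in. It took about 25 s of the 64 s allowed.

- **Seating:** I read the hexagon's angle from the wrist camera and went in at it. The key went straight past the 4 mm perch depth and stopped at about 14 mm, the expected seat, with about 3 N extra force. I only started turning after that.
- **Turning:** The torque ran at roughly 0.08 N m. It then climbed steadily to about 0.24 N m near 77–78° of turn, including the play in the socket. I took that climb as the stop and went no further. The reported height stayed within 0.1 mm of seated while turning.
- **Release:** I turned back about 2.5° within the play to take the load off, then opened the jaws and rose clear.
- **Last checks:** The last side and wrist pictures show the key upright in the screw, touched by nothing. The small key is still in the rack, and the things in view look undisturbed. After letting go I judged the key from the pictures alone and did not measure its depth again.
- **What disagreed:** The first top and side camera estimates of the socket were up to about 1 cm off, so I relied on the wrist camera views, which agreed to under 1 mm. The arm drifted by up to a few centimetres in places on free moves. I corrected it from the measured pose.

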